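Assemble the armour bands on their display mount

TASK

Put the arm guard together on its stepped wooden mount: slide on the widest whole steel band first, down onto the base, then the middle one, then the narrow one, each down onto its own step, and last the small domed cap over the peg at the top. Lower each piece into place rather than dropping it, so that all sit fully home and upright. The band with the gap in its side is waiting for repair: leave it, the bottle, the jar and the swab cup where they stand.

Things in the scene. Friction and masses are not known exactly. Their poses are not given: they have to be found in the camera images.
- mount: stepped round wooden mount, fixed, upright. Dark base disc 96 mm across, 8 mm thick; on it pale coaxial steps: 50 mm in diameter (height 8 to 28 mm), 39 mm (28 to 48), 28 mm (48 to 68), top peg 18 mm (68 to 78). Seats (underside heights): wide band 8 mm, middle 28, narrow 48, cap 68; 3.5 mm of play all round each. Origin at the centre of its underside on the bench, z up.
- wide_band: widest dark steel band, a short upright tube open at both ends: outside diameter 65 mm, bore 57 mm, 19 mm tall, with a rolled edge of diameter 69 mm round its lowest 4 mm and small brass rivets; about 160 g. Loose, standing upright with the rolled edge down. Origin at the centre of its underside, z up along its axis; its yaw does not matter.
- middle_band: middle-sized dark steel band, a short upright tube open at both ends: outside diameter 54 mm, bore 46 mm, 19 mm tall, with a rolled edge of diameter 58 mm round its lowest 4 mm and small brass rivets; about 130 g. Loose, standing upright with the rolled edge down. Origin at the centre of its underside, z up along its axis; its yaw does not matter.
- narrow_band: narrowest dark steel band, a short upright tube open at both ends: outside diameter 43 mm, bore 35 mm, 19 mm tall, with a rolled edge of diameter 47 mm round its lowest 4 mm and small brass rivets; about 100 g. Loose, standing upright with the rolled edge down. Origin at the centre of its underside, z up along its axis; its yaw does not matter.
- end_cap: small domed dark steel cap, 34 mm in outside diameter, 32 mm tall: a straight skirt up to 18 mm, closed dome above; underneath a socket of 25 mm bore, 18 mm deep. About 80 g, loose, dome up. Origin at the centre of its underside, z up its axis; its yaw does not matter.
- split_band: dark steel band like the middle one (54 mm outside, 19 mm tall) but split: a gap of 60 degrees in its wall, towards its own +x. Loose; not to be used. Origin at the centre of its underside, on its axis.
- bottle: brown glass bottle with black cap, 48 mm in diameter, 100 mm tall, standing loose among the pieces; leave alone. Origin at the centre of its underside.
- jar: glass jar with brass lid, 68 mm in diameter, 85 mm tall, loose, at the left of the work area; leave alone. Origin at the centre of its underside.
- swab_cup: bamboo cup 50 mm in diameter, 80 mm tall, with three cotton swabs standing up to 132 mm, loose, near the middle of the near edge of the work area; leave alone. Origin at the centre of its underside.
There are look-alikes about, which are no part of the job. What is shaped like the mount but purple is not meant.

How it is judged:
By the outcome, as a careful person would: the job done as asked, in the order asked, and still so for the second after the job is handed in, with the robot touching nothing.
It also fails if it takes over 128 s, if anything falls off the work surface, if the arm or the gripper's body presses on something with over 40 N, if the wrist force passes 120 N, or if a joint passes its speed limit or range.

ROBOT

A 6-joint arm with a two-finger parallel gripper is mounted at the origin on the work surface. World frame = base frame: x ahead of the robot, y to its left, z up, the work surface at z = 0. Lengths are in mm, angles in rad, forces in N, time in s.
With the tool pointing down it reaches from about 300 to 775 mm from the base axis. Payload 14.6 kg.
Tool frame: the origin (TCP) lies between the finger pads; the fingertips stand manip.tip_reach ahead of it and the grasp point (between the pads) lies 5 mm behind it (manip.tip_reach is the distance from the TCP to the fingertips, in mm); z points along the fingers, y is the line along which they close (so a half turn about z gives the same grasp; the last joint's range is limited). The gripper opens to 94 mm and grips with 3 to 60 N. Pads are 16 mm wide; open, the fingers measure 119 mm over their backs; the gripper's body (75 mm by 177 mm) begins 78 mm behind the grasp point.
Start: joints at [-1.41, 0.3, 1.521, -0, 1.321, -0.067], TCP at [124.203, -535.783, 219.446] pointing down, gripper open.
Joint ranges: [-3.03, 3.03], [-0.79, 2.21], [0.23, 2.52], [-1.04, 4.18], [0, 3.07], [-2.55, 2.55]. Speed limits (rad/s): [2.22, 2.22, 2.57, 3.14, 3.14, 3.14].

INTERFACE

Orientations are given as [roll, pitch, yaw] about the fixed x, y, z axes, in that order (R = Rz(yaw) Ry(pitch) Rx(roll)).
In Python, from cell import manip gives the robot as it stands. The module is installed in compiled form; this text tells all that it offers.
- The arm moves only by the shell command python3 -m creep 'ROWS' [FORCE]. ROWS is JSON, a list of rows, each a list of 3 entries, a list of its own where there are three numbers: the opening, from -1 (shut) to 1 (fully open), then the shift along the tool's x, y, z in cm, then the turn about the tool's z in units of 5 degrees (1.0 is 5 degrees). In form: [[grip, [tx, ty, tz], roll], ...]. A call has 1 to 12 rows; each row is the pose to reach, as a shift and turn from the pose commanded when the call began, along the tool's axes at that moment; what a row does not reach only later rows make up. A row lasts 1/10 s, in which the tool goes at most 50 mm and 8.59 degrees, less where a joint would pass 70% of its speed; a pose out of reach is approached as far as the arm can. A call with a gripper value outside its range is refused whole. The fingers move at their own pace and stop on an object; FORCE is the grip in N (left out, the last holds). Time passes only in rows, so rows that repeat a pose let the fingers close. It gives the time, the measured TCP pose, the force, the opening and the grip force at its end, in the units of the state.
- manip.read_state(): the state, without advancing time (a new reading comes with each control period).
- manip.camera(name): name is "side" or "top"; returns the picture (384x512x3 uint8, red, green, blue); there is no depth.
- manip.camera_params(name): a dict with "fovy" (degrees; the focal length in pixels is half the picture's height over the tangent of half this angle, whatever the lens; pixels are square), "cx", "cy" (the principal point, pixels), "origin" and "attitude" of the camera in the world. Camera axes: x right, y down, z forward; pixel columns grow to the right and rows downward; lengths in mm; the calibration is good to about 2 mm. A picture is of the moment at which its call begins. camera_params takes no time and is no camera call.
- manip.sign_off(): hands the job in; it is judged then, once.
The state is a dict: "clock": time; "joints": joint angles; "qd": joint speeds; "effort": joint torques, N m; "eef_pos": TCP position; "eef_rot": TCP orientation; "wrist_force": force on the tool from outside, world axes, zero at the start; "moment": the same for the moment, N m; "finger_gap": finger opening in mm; "finger_force": force on a finger pad.
Only numpy, scipy, OpenCV 4.12 (cv2) and the standard library are available. Lean on these libraries where they do the work, as an engineer would, in place of code of your own. Each camera call takes 0.05 s, during which the arm holds its last target. There are 200 camera calls.

## Working session

There is one attempt and no reset: what is moved stays moved. The work goes in short steps, Python scripts to look and compute and a shell command to move; the robot and the scene stay as the last step left them, time stands still between calls to the robot, and variables do not carry over. Pictures are saved under pics/ and viewed, at most 14 in all, crops included, and the job is handed in when it is done.

```bash
mkdir -p pics; python3 - <<'E'
from cell import manip
import cv2,numpy as np
for n in("top","side"):
    im=manip.camera(n); cv2.imwrite(f"pics/{n}0.png",cv2.cvtColor(im,cv2.COLOR_RGB2BGR)); print(n,manip.camera_params(n))
print(manip.read_state(),manip.tip_reach)
E
```

```text
top {'fovy': 49.720646661130594, 'cx': 253.95207512775139, 'cy': 196.8693894099329, 'origin': array([ 356.9897658 ,  -18.42145821, 1039.43339072]), 'attitude': array([-3.01398331,  0.00979215, -1.57144254])}
side {'fovy': 56.014082862174035, 'cx': 258.9632091251914, 'cy': 193.09559747335524, 'origin': array([ 89.65413244, 624.58931332, 543.99430641]), 'attitude': array([-2.1531122 ,  0.00443711, -2.60614346])}
{'clock': 0.1, 'joints': array([-1.40958708e+00,  3.00399580e-01,  1.52152971e+00, -4.34425545e-06,
        1.32069665e+00, -6.66171426e-02]), 'qd': array([ 0.00098596,  0.00038334, -0.0011155 , -0.00021887, -0.00011807,
        0.00031889]), 'effort': array([ 1.16351348e-03, -5.32649231e+01, -3.53287303e+01,  7.09242490e-02,
        2.34777981e-02, -5.34850994e-05]), 'eef_pos': array([ 124.17402166, -535.56811618,  218.94728271]), 'eef_rot': array([-3.14056137e+00, -6.45854682e-05,  2.27827431e-01]), 'wrist_force': array([-0.23132881, -0.02261422, -0.23257744]), 'moment': array([-0.02851532,  0.04448022, -0.04348781]), 'finger_force': 0.0, 'finger_gap': 93.90532757029413} 14.0
```

View pics/top0.png

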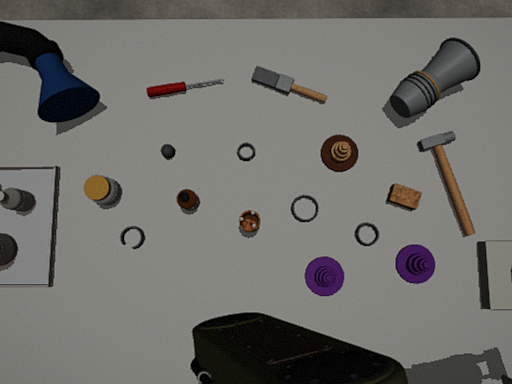

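View pics/side0.png

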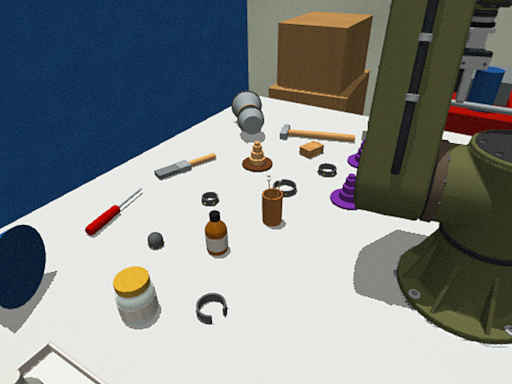

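```bash
cat > h.py <<'E'
from cell import manip
import cv2,numpy as np
from scipy.spatial.transform import Rotation as R
def cam(n):
    p=manip.camera_params(n); f=192/np.tan(np.radians(p['fovy']/2))
    return f,p['cx'],p['cy'],np.array(p['origin']),R.from_euler('xyz',p['attitude']).as_matrix()
def ray(n,u,v):
    f,cx,cy,o,A=cam(n); d=A@np.array([(u-cx)/f,(v-cy)/f,1]); return o,d/np.linalg.norm(d)
def plane(n,u,v,z):
    o,d=ray(n,u,v); return o+d*(z-o[2])/d[2]
def proj(n,P):
    f,cx,cy,o,A=cam(n); q=A.T@(np.array(P)-o); return f*q[0]/q[2]+cx,f*q[1]/q[2]+cy
def tri(a,b):
    (o1,d1),(o2,d2)=ray('top',*a),ray('side',*b)
    s=np.linalg.lstsq(np.c_[d1,-d2],o2-o1,rcond=None)[0]
    p,q=o1+s[0]*d1,o2+s[1]*d2; return (p+q)/2,np.linalg.norm(p-q)
def blob(im,x0,y0,x1,y1,thr):
    s=cv2.cvtColor(im[y0:y1,x0:x1],cv2.COLOR_RGB2HSV)
    m=((s[...,2]<thr)).astype(np.uint8)
    c=max(cv2.findContours(m,0,cv2.CHAIN_APPROX_NONE)[0],key=cv2.contourArea)
    (cx,cy),r=cv2.minEnclosingCircle(c); x,y,w,h=cv2.boundingRect(c)
    return (x+x0+(w-1)/2,y+y0+(h-1)/2),w,h
E
python3 - <<'E'
from h import *
T=cv2.cvtColor(cv2.imread('pics/top0.png'),4);S=cv2.cvtColor(cv2.imread('pics/side0.png'),4)
B=dict(wide=((285,190,325,226),(270,176,300,199),65),mid=((350,218,384,250),(314,160,340,179),54),nar=((232,138,262,166),(198,188,222,210),43),cap=((156,140,182,162),(144,228,168,252),34))
for k,(t,s,d) in B.items():
    for thr in(70,100):
        a=blob(T,*t,thr);b=blob(S,*s,thr);P,g=tri(a[0],b[0]);print(k,thr,a,b,P.round(1),round(g,1),plane('top',*a[0],10).round(1),plane('side',*b[0],10).round(1))
a=cv2.resize(T[125:180,310:370],None,fx=6.6,fy=6.6,interpolation=2);b=cv2.resize(S[130:180,232:282],None,fx=7.26,fy=7.26,interpolation=2)
cv2.imwrite('pics/m0.png',cv2.cvtColor(np.hstack([a,b[:363,:400]]),4))
E
```

```text
wide 70 ((304.0, 208.0), 27, 27) ((287.0, 183.5), 15, 8) [ 456.5 -133.    23.1] 6.6 [ 460.9 -133.2   10. ] [ 462.6 -153.3   10. ]
wide 100 ((304.0, 208.0), 29, 27) ((285.0, 189.0), 23, 19) [ 460.4 -134.5    3. ] 2.6 [ 460.9 -133.2   10. ] [ 454.4 -125.1   10. ]
mid 70 ((366.5, 234.0), 24, 23) ((327.0, 170.0), 19, 13) [ 396.4 -287.2    6.5] 0.3 [ 396.1 -286.3   10. ] [ 394.5 -281.1   10. ]
mid 100 ((366.0, 233.5), 25, 24) ((327.0, 170.0), 19, 13) [ 396.8 -286.2    6.9] 1.3 [ 397.3 -285.2   10. ] [ 394.5 -281.1   10. ]
nar 70 ((245.5, 151.5), 18, 18) ((210.0, 198.5), 17, 14) [605.9  13.    7.7] 0.1 [605.4  13.   10. ] [603.6  15.6  10. ]
nar 100 ((245.5, 151.5), 18, 18) ((210.0, 198.5), 17, 14) [605.9  13.    7.7] 0.1 [605.4  13.   10. ] [603.6  15.6  10. ]
cap 70 ((168.0, 151.5), 15, 16) ((155.5, 240.5), 16, 16) [607.1 211.2   9.2] 2.1 [605.9 210.3  10. ] [607.4 212.2  10. ]
cap 100 ((168.0, 151.5), 15, 16) ((155.5, 240.5), 16, 18) [607.1 211.2   9.2] 2.1 [605.9 210.3  10. ] [607.4 212.2  10. ]
```

View pics/m0.png

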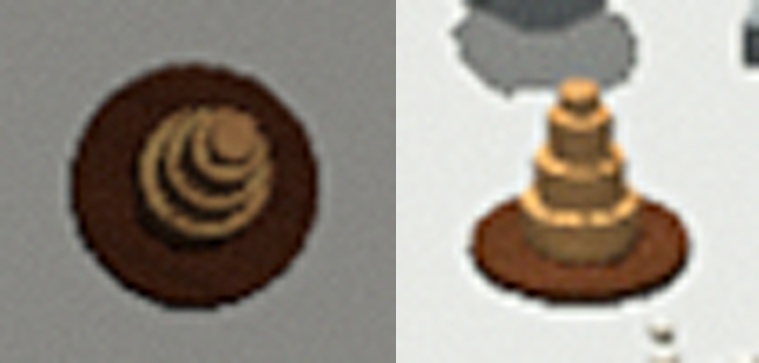

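```bash
python3 - <<'E'
from h import *
T=cv2.cvtColor(cv2.imread('pics/top0.png'),4);S=cv2.cvtColor(cv2.imread('pics/side0.png'),4)
def brown(I,x0,y0,x1,y1,n):
    s=I[y0:y1,x0:x1].astype(int); m=((s[...,0]-s[...,2])>12).astype(np.uint8)
    c=max(cv2.findContours(m,0,1)[0],key=cv2.contourArea).reshape(-1,2)+[x0,y0]
    if n=='side': c=c[c[:,1]>=162]
    e=cv2.fitEllipse(cv2.convexHull(c.astype(np.int32))if n=='top' else c.astype(np.int32)); print(n,e)
    P=np.array([plane(n,*p,6)[:2] for p in c]); 
    A=np.c_[2*P,np.ones(len(P))];s=np.linalg.lstsq(A,(P**2).sum(1),rcond=None)[0]; print('circle z6',s[:2].round(1),np.sqrt(s[2]+s[:2]@s[:2]).round(1))
brown(T,312,128,368,180,'top');brown(S,236,134,282,178,'side')
a,b=(345.1,145.2),(256.8,141.9)
print('peg',*tri(a,b),plane('top',*a,78),plane('side',*b,78))
a,b=(338.9,152.7),(256.8,163.2)
print('base',*tri(a,b),plane('top',*a,6),plane('side',*b,6))
for nm,t,d in (('bottle',(188,193),100),('cup',(249,222),80)):print(nm,plane('top',*t,d))
# bands via ground circles in top
for k,b in dict(wide=(285,190,325,226),mid=(350,218,384,250),nar=(232,138,262,166),cap=(156,140,182,162)).items():
    x0,y0,x1,y1=b; m=(T[y0:y1,x0:x1].max(2)<85).astype(np.uint8)
    c=max(cv2.findContours(m,0,1)[0],key=cv2.contourArea); M=cv2.moments(cv2.convexHull(c)); u,v=M['m10']/M['m00']+x0,M['m01']/M['m00']+y0
    print(k,round(u,2),round(v,2),plane('top',u,v,10).round(1))
E
```

```text
top ((339.21612548828125, 152.38499450683594), (36.446712493896484, 37.154476165771484), 120.05341339111328)
circle z6 [ 603.6 -225.3] 46.4
side ((256.7648010253906, 162.85647583007812), (16.079532623291016, 29.610380172729492), 90.73604583740234)
circle z6 [ 599.1 -216.9] 45.3
peg [ 604.47380903 -226.23841052   74.1339217 ] 0.07927784835019032 [ 603.51855916 -225.38892873   78.        ] [ 600.19786615 -219.24688252   78.        ]
base [ 603.92879454 -225.23526687    1.72861335] 0.9510529020167297 [ 602.48194238 -224.58996845    6.        ] [ 600.34622041 -218.41204263    6.        ]
bottle [486.76638401 141.8717657  100.        ]
cup [421.42811643   2.4050779   80.        ]
wide 304.12 208.18 [ 460.4 -133.5   10. ]
mid 366.36 233.88 [ 396.4 -286.    10. ]
nar 245.61 151.72 [604.8  12.7  10. ]
cap 167.83 151.1 [607.  210.8  10. ]
```

```bash
python3 -m creep '[[1,[3.5,-2.6,0],-1.3],[1,[7,-5.2,0],-2.6],[1,[10.5,-7.9,0],-3.9],[1,[14,-10.5,0],-5.2],[1,[17.5,-13.2,0],-6.5],[1,[21,-15.8,0],-7.7],[1,[24.5,-18.4,0],-9],[1,[28,-21.1,0],-10.3],[1,[31.5,-23.7,0],-11.6],[1,[35,-26.4,0],-12.9],[1,[38.5,-29,0],-14.2],[1,[41.8,-31.6,0],-15.4]]' 20; python3 -m creep '[[1,[0,0,0],0],[1,[0,0,0],0]]'
```

```text
clock: 1.3
eef_pos: [460.9, -131.8, 219.3]
eef_rot: [-3.141, -0.0, 1.577]
wrist_force: [0.1, -1.0, -0.1]
finger_gap: 93.4
finger_force: 0.0
clock: 1.5
eef_pos: [460.0, -133.1, 219.0]
eef_rot: [-3.141, -0.0, 1.573]
wrist_force: [-0.8, 1.0, 0.6]
finger_gap: 94.0
finger_force: 0.0
```

```bash
python3 -m creep '[[1,[0,0,4],0],[1,[0,0,8],0],[1,[0,0,12],0],[1,[0,0,15],0],[1,[0,0,17],0],[1,[0,0,18.4],0],[1,[0,0,19.2],0],[1,[0,0,19.8],0],[1,[0,0,19.8],0]]'; python3 - <<'E'
from h import *
a=manip.camera('side');b=manip.camera('top')
cv2.imwrite('pics/g1.png',cv2.cvtColor(np.hstack([cv2.resize(a[130:230,230:340],(400,364)),cv2.resize(b[150:250,250:360],(400,364))]),4))
E
```

```text
clock: 2.4
eef_pos: [459.7, -134.0, 21.3]
eef_rot: [-3.141, -0.0, 1.571]
wrist_force: [0.1, -0.3, 0.9]
finger_gap: 94.0
finger_force: 0.0
```

View pics/g1.png

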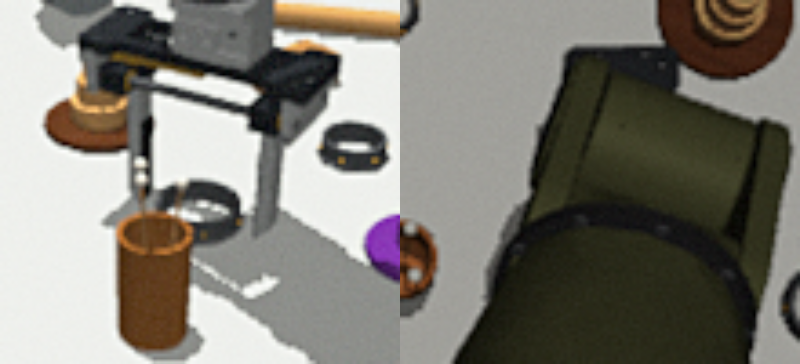

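```bash
python3 -m creep '[[-1,[0,0,0],0],[-1,[0,0,0],0],[-1,[0,0,0],0],[-1,[0,0,0],0],[-1,[0,0,0],0],[-1,[0,0,0],0],[-1,[0,0,0],0],[-1,[0,0,0],0]]' 20
```

```text
clock: 3.3
eef_pos: [460.2, -133.6, 21.6]
eef_rot: [3.141, 0.0, 1.572]
wrist_force: [1.6, 1.2, 3.9]
finger_gap: 65.5
finger_force: 20.0
```

```bash
python3 -m creep '[[-1,[0,0,-1],0],[-1,[0,0,-3],0],[-1,[0,0,-6],0],[-1,[0,0,-9],0],[-1,[-1.5,2.4,-11],0],[-1,[-3,4.8,-11],0],[-1,[-4.6,7.2,-11],0],[-1,[-6.2,9.6,-11],0],[-1,[-7.7,12,-11],0],[-1,[-8.7,13.5,-11],0],[-1,[-9.2,14.3,-11],0],[-1,[-9.2,14.3,-11],0]]'; python3 -m creep '[[-1,[0,0,0],0],[-1,[0,0,0],0]]'
python3 - <<'E'
from h import *
a=manip.camera('side');b=manip.camera('top')
cv2.imwrite('pics/h1.png',cv2.cvtColor(np.hstack([cv2.resize(a[90:190,200:310],(400,364),interpolation=2),cv2.resize(b[100:200,290:400],(400,364),interpolation=2)]),4))
cv2.imwrite('pics/h1s.png',cv2.cvtColor(a,4))
E
```

```text
clock: 4.5
eef_pos: [603.2, -225.8, 131.1]
eef_rot: [-3.14, -0.0, 1.571]
wrist_force: [-0.5, 0.7, -1.7]
finger_gap: 65.4
finger_force: 20.0
clock: 4.7
eef_pos: [602.6, -225.0, 131.6]
eef_rot: [-3.141, -0.0, 1.572]
wrist_force: [0.1, -1.0, -1.1]
finger_gap: 65.4
finger_force: 20.0
```

View pics/h1.png

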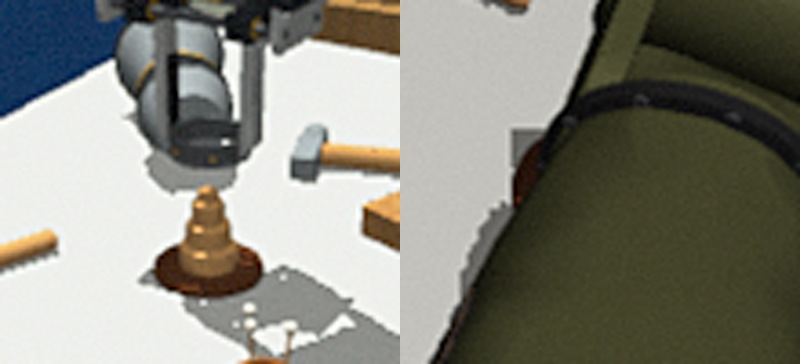

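```bash
python3 - <<'E'
from h import *
for P in((603.5,-225.4,78),(603.5,-225.4,6),(603,-225.3,112),(603,-225.3,120)):print(P,np.round(proj('side',P),1))
S=cv2.imread('pics/h1s.png')
m=S.max(2)
for v in range(122,138):print(v,' '.join('%3d'%x for x in m[v,240:272]))
E
```

```text
(603.5, -225.4, 78) [256.9 140.9]
(603.5, -225.4, 6) [257.1 162. ]
(603, -225.3, 112) [257.  130.4]
(603, -225.3, 120) [256.9 127.9]
122  98 110 117 112 110 102  64   0  18  64  92  91  80  70  64  64  77  88  95  94  89  87  82  87 205 212 127 107 109 104  88  71
123  85 105 114 114 110 101  59  13  38  65  73  64  55  51  49  46  44  48  46  49  50  60  60  82 119 115 107 107 117 100  87  70
124  75  91 102 106 111  99  58  34  52  53  50  50  45  49  53  52  56  50  57  57  54  51  49  50  40  44  87 109 119 102  89  66
125  66  80  90 102 113  98  65  47  49  43  46  46  54  58  54  50  56  52  50  58  52  54  57  52  47  65 101 112 116 104  88  72
126  47  67  83  97 108 102  64  49  46  39  51  45  49  52  60  48  53  50  53  60  50  50  44  44  42  64  95 109 122 107  88  69
127  47  53  69  85 102  95  65  44  51  44  50  46  48  49  56  58  59  61  61  55  50  42  45  41  41  66 104 108 117 104  83  66
128 140  55  60  85  95  91  67  45  56  59  52  56  64  77  74  83  82  82  81  79  88 170 169  90  67  67 102 111 117 101  76  94
129 211  86  61  70  86  98  80  48  46  55
[... 444 characters left out ...]
  48  44  40  65  94  74 109 227 248 242
133 178 130 137 142 146 151 129  87  53  51  52  53  54  51  54  58  51  71  94  75  51  58  51  51  45  57  57  68 181 246 244 239
134 121 135 143 140 139 148 156 130  95  71  54  52  58  55  57  57  50  67  91  72  49  53  58  53  43  74 152 194 242 249 241 240
135 166 138 141 143 147 141 146 149 145 122  96  87  76  60  64  55  50  51  48  55  59  69  76  81  87 168 247 255 246 242 241 239
136 215 130 144 142 143 144 140 144 143 149 139 134 121 104 111 113 105 106 105 104 111 118 125 122 128 227 254 244 241 240 240 241
137 206 127 141 144 146 143 140 142 143 145 144 148 150 149 151 152 148 151 153 149 152 145 148 143 130 224 247 241 238 241 239 240
```

```bash
python3 -m creep '[[-1,[0,0,1],0],[-1,[0,0,3],0],[-1,[0,0,5],0],[-1,[0,0,7],0],[-1,[0,0,7.6],0],[-1,[0,0,7.6],0],[-1,[0,0,7.6],0]]'
python3 -m creep '[[-1,[0,0,0.2],0],[-1,[0,0,0.4],0],[-1,[0,0,0.6],0],[-1,[0,0,0.8],0],[-1,[0,0,1.0],0],[-1,[0,0,1.0],0],[-1,[0,0,1],0]]'
```

```text
clock: 5.5
eef_pos: [603.5, -225.5, 56.3]
eef_rot: [3.141, 0.0, 1.572]
wrist_force: [1.1, 1.1, -1.6]
finger_gap: 65.7
finger_force: 20.0
clock: 6.2
eef_pos: [603.1, -225.4, 45.4]
eef_rot: [-3.142, -0.0, 1.572]
wrist_force: [0.5, -0.8, -1.0]
finger_gap: 65.3
finger_force: 20.0
```

```bash
python3 -m creep '[[-1,[0,0,0.2],0],[-1,[0,0,0.4],0],[-1,[0,0,0.6],0],[-1,[0,0,0.8],0],[-1,[0,0,1.0],0],[-1,[0,0,1.2],0],[-1,[0,0,1.3],0],[-1,[0,0,1.3],0]]'; python3 -m creep '[[-1,[0,0,0.05],0],[-1,[0,0,0.1],0],[-1,[0,0,0.15],0],[-1,[0,0,0.15],0]]'
```

```text
clock: 7.0
eef_pos: [603.1, -225.4, 32.3]
eef_rot: [-3.141, -0.0, 1.572]
wrist_force: [-0.3, -0.1, -2.0]
finger_gap: 65.2
finger_force: 20.0
clock: 7.4
eef_pos: [603.1, -225.4, 30.9]
eef_rot: [-3.141, -0.0, 1.572]
wrist_force: [-0.5, 0.3, -1.7]
finger_gap: 65.2
finger_force: 20.0
```

```bash
python3 -m creep '[[-1,[0,0,0.05],0],[-1,[0,0,0.1],0],[-1,[0,0,0.1],0]]'; python3 -m creep '[[-1,[0,0,0.05],0],[-1,[0,0,0.1],0],[-1,[0,0,0.1],0]]'
```

```text
clock: 7.7
eef_pos: [603.1, -225.4, 29.9]
eef_rot: [-3.142, -0.0, 1.572]
wrist_force: [0.6, 0.6, -1.5]
finger_gap: 65.3
finger_force: 20.0
clock: 8.0
eef_pos: [603.2, -225.4, 29.7]
eef_rot: [3.141, 0.0, 1.572]
wrist_force: [-3.8, 1.8, 5.8]
finger_gap: 65.5
finger_force: 20.0
```

```bash
python3 -m creep '[[1,[0,0,0],0],[1,[0,0,0],0],[1,[0,0,0],0],[1,[0,0,0],0],[1,[0,0,-2],0],[1,[0,0,-5],0],[1,[0,0,-9],0],[1,[0,0,-13],0],[1,[-1.5,-4,-16],0],[1,[-3,-8,-17],0],[1,[-4,-11,-17],0],[1,[-5,-15,-17],0]]'; python3 -m creep '[[1,[-1.1,-4.5,0],0],[1,[-1.1,-5.7,0],0],[1,[-1.1,-5.7,0],0],[1,[-1.1,-5.7,0],0]]'
python3 - <<'E'
from h import *
a=manip.camera('side');b=manip.camera('top')
cv2.imwrite('pics/i1.png',cv2.cvtColor(np.hstack([cv2.resize(a[90:190,220:330],(400,364),interpolation=2),cv2.resize(b[120:220,290:400],(400,364),interpolation=2)]),4))
E
```

```text
clock: 9.2
eef_pos: [452.2, -275.9, 199.4]
eef_rot: [3.141, 0.001, 1.572]
wrist_force: [0.1, -0.5, -0.0]
finger_gap: 94.3
finger_force: 0.0
clock: 9.6
eef_pos: [397.1, -286.6, 199.2]
eef_rot: [3.141, 0.0, 1.572]
wrist_force: [0.5, -0.5, -0.1]
finger_gap: 94.1
finger_force: 0.0
```

View pics/i1.png

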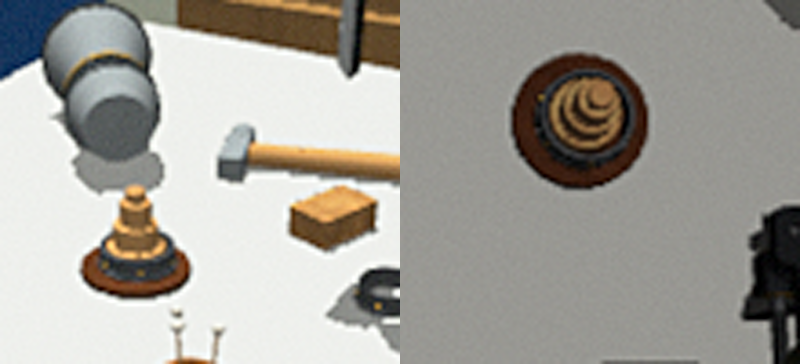

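Wide band sits flat and centred on the base (side crop ~(138,258); top crop ~(585,113)). Next, the middle band.

```bash
python3 -m creep '[[1,[0,0,4],0],[1,[0,0,8],0],[1,[0,0,12],0],[1,[0,0,15],0],[1,[0,0,17],0],[1,[0,0,17.8],0],[1,[0,0,17.8],0],[1,[0,0,17.8],0]]'; python3 -m creep '[[-1,[0,0,0],0],[-1,[0,0,0],0],[-1,[0,0,0],0],[-1,[0,0,0],0],[-1,[0,0,0],0],[-1,[0,0,0],0],[-1,[0,0,0],0],[-1,[0,0,0],0],[-1,[0,0,0],0]]'
```

```text
clock: 10.5
eef_pos: [396.9, -286.8, 21.7]
eef_rot: [3.141, 0.001, 1.572]
wrist_force: [0.7, -1.1, -0.1]
finger_gap: 94.1
finger_force: 0.0
clock: 11.4
eef_pos: [396.3, -286.7, 21.1]
eef_rot: [3.141, 0.0, 1.572]
wrist_force: [0.1, 0.1, 2.4]
finger_gap: 53.3
finger_force: 20.0
```

```bash
python3 -m creep '[[-1,[0,0,-1],0],[-1,[0,0,-3],0],[-1,[0,0,-6],0],[-1,[0,0,-9],0],[-1,[0.6,2,-11.5],0],[-1,[1.6,5.4,-12],0],[-1,[2.6,8.8,-12],0],[-1,[3.6,12.2,-12],0],[-1,[4.6,15.6,-12],0],[-1,[5.5,18.7,-12],0],[-1,[6.0,20.4,-12],0],[-1,[6.1,20.7,-12],0]]'; python3 -m creep '[[-1,[0,0,0],0],[-1,[0,0,0],0],[-1,[0,0,0],0]]'
python3 - <<'E'
from h import *
a=manip.camera('side')
cv2.imwrite('pics/h2s.png',cv2.cvtColor(a,4))
m=a.max(2)
for v in range(120,137):print(v,' '.join('%3d'%x for x in m[v,240:272]))
E
```

```text
clock: 12.6
eef_pos: [604.1, -224.5, 140.8]
eef_rot: [-3.141, -0.0, 1.573]
wrist_force: [-0.2, 0.5, -1.7]
finger_gap: 53.0
finger_force: 20.0
clock: 12.9
eef_pos: [602.4, -225.9, 141.3]
eef_rot: [-3.142, 0.0, 1.571]
wrist_force: [-0.2, -0.7, -1.3]
finger_gap: 53.6
finger_force: 20.0
120 116 125 137 149 135 109 112  90  42  16  35  63  75  61  60  53  50  47  57  53  66  78 101  73  95 111 111  97  86  84 140 232
121 111 118 139 132 107 100 115  93  43  33  54  58  41  49  50  54  54  52  55  57  54  48  45  38  90 110 114 104  93  83 137 233
122  97 112 126 111  92 100 116  99  57  54  56  45  50  44  58  55  57  54  52  52  48  51  53  37  88 114 113 106  93  81 139 233
123  83 103 112  96  89  97 110  96  69  53  49  46  54  53  51  57  57  56  56  56  53  54  53  40  86 116 112 101  91  76 160 236
124  70  88  97  99  93  91 103  96  66  55  62  51  54  51  54  48  53  52  56  51  55  51  51  44  92 115 107 104  90  71 171 243
125  63  78  93  94  93  91  95  97  77  45  55  57  55  57  62  59  56  66  70  58  59  54  54  48  92 110 110 101  80  92 198 244
126  50  67  87  90  94 
[... 727 characters left out ...]
  67 151 205 242 251 245 241 240 240 239
132 245 186 139 149 141 126 111  93  86  90  95  85  76  78  70  67  71  97 106 106 115 120 108 194 252 252 244 241 241 240 239 239
133 182 129 143 144 146 148 140 127 112  89  86  91  92  98  96 110 124 146 151 154 148 146 144 132 229 249 243 240 239 240 241 241
134 123 138 140 142 146 142 146 145 142 120 117 121 123 125 123 140 148 146 145 148 140 141 140 132 192 242 244 239 239 242 241 241
135 167 135 143 144 141 141 144 142 146 150 146 149 144 148 150 147 141 143 144 141 145 142 144 137 124 218 246 241 241 239 240 240
136 211 133 138 144 145 143 141 143 145 147 143 147 142 143 144 140 144 142 139 141 144 146 142 144 128 218 248 242 241 240 240 240
```

```bash
python3 -m creep '[[-1,[0,0,1],0],[-1,[0,0,3],0],[-1,[0,0,5],0],[-1,[0,0,6.2],0],[-1,[0,0,6.6],0],[-1,[0,0,6.6],0],[-1,[0,0,6.6],0]]'
python3 -m creep '[[-1,[0,0,0.2],0],[-1,[0,0,0.4],0],[-1,[0,0,0.6],0],[-1,[0,0,0.8],0],[-1,[0,0,1.0],0],[-1,[0,0,1.0],0],[-1,[0,0,1],0]]'
```

```text
clock: 13.65
eef_pos: [603.5, -225.6, 75.8]
eef_rot: [3.14, 0.0, 1.572]
wrist_force: [0.2, -0.2, -1.7]
finger_gap: 53.2
finger_force: 20.0
clock: 14.35
eef_pos: [603.1, -225.4, 64.9]
eef_rot: [-3.142, -0.0, 1.572]
wrist_force: [-0.1, -0.2, -1.9]
finger_gap: 53.3
finger_force: 20.0
```

Underside now ~44, already over the 39 mm step with no contact. Lower on.

```bash
python3 -m creep '[[-1,[0,0,0.2],0],[-1,[0,0,0.4],0],[-1,[0,0,0.6],0],[-1,[0,0,0.8],0],[-1,[0,0,1.0],0],[-1,[0,0,1.2],0],[-1,[0,0,1.4],0],[-1,[0,0,1.4],0]]'; python3 -m creep '[[-1,[0,0,0.05],0],[-1,[0,0,0.1],0],[-1,[0,0,0.1],0]]';python3 -m creep '[[-1,[0,0,0.05],0],[-1,[0,0,0.1],0],[-1,[0,0,0.1],0]]'
```

```text
clock: 15.15
eef_pos: [603.0, -225.3, 50.6]
eef_rot: [-3.141, -0.0, 1.572]
wrist_force: [-0.5, 0.0, -1.3]
finger_gap: 53.2
finger_force: 20.0
clock: 15.45
eef_pos: [603.2, -225.4, 50.0]
eef_rot: [3.141, 0.0, 1.572]
wrist_force: [-0.1, -0.4, -1.4]
finger_gap: 53.3
finger_force: 20.0
clock: 15.75
eef_pos: [603.2, -225.4, 49.1]
eef_rot: [3.141, 0.0, 1.572]
wrist_force: [-1.0, 0.2, 0.7]
finger_gap: 53.4
finger_force: 20.0
```

```bash
python3 -m creep '[[-1,[0,0,0.05],0],[-1,[0,0,0.05],0],[1,[0,0,0.05],0],[1,[0,0,0.05],0],[1,[0,0,0.05],0],[1,[0,0,0.05],0],[1,[0,0,-2],0],[1,[0,0,-5],0],[1,[0,0,-9],0],[1,[2,0,-12],0],[1,[6,0.1,-14],0],[1,[10,0.1,-14],0]]'; python3 -m creep '[[1,[4,0,0],0],[1,[8,0,0],0],[1,[11,0,0],0],[1,[13.8,0,0],0],[1,[13.8,0,0],0],[1,[13.8,0,0],0]]'
python3 - <<'E'
from h import *
a=manip.camera('side');b=manip.camera('top')
cv2.imwrite('pics/i2.png',cv2.cvtColor(np.hstack([cv2.resize(a[110:210,190:300],(400,364),interpolation=2),cv2.resize(b[100:200,290:400],(400,364),interpolation=2)]),4))
E
```

```text
clock: 16.95
eef_pos: [604.9, -124.9, 192.2]
eef_rot: [3.137, 0.001, 1.57]
wrist_force: [-0.2, 0.4, 0.3]
finger_gap: 93.9
finger_force: 0.0
clock: 17.55
eef_pos: [603.9, 12.7, 188.9]
eef_rot: [3.142, 0.0, 1.573]
wrist_force: [0.6, -0.6, 0.6]
finger_gap: 93.8
finger_force: 0.0
```

View pics/i2.png

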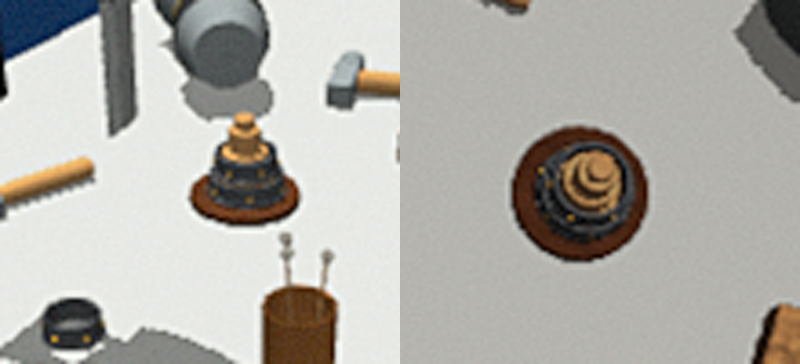

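Middle band is seated level on its step (side crop ~(245,165)). Next, the narrow band.

```bash
python3 -m creep '[[1,[0,0,4],0],[1,[0,0,8],0],[1,[0,0,12],0],[1,[0,0,14.5],0],[1,[0,0,16],0],[1,[0,0,16.8],0],[1,[0,0,16.8],0],[1,[0,0,16.8],0]]'; python3 -m creep '[[-1,[0,0,0],0],[-1,[0,0,0],0],[-1,[0,0,0],0],[-1,[0,0,0],0],[-1,[0,0,0],0],[-1,[0,0,0],0],[-1,[0,0,0],0],[-1,[0,0,0],0],[-1,[0,0,0],0],[-1,[0,0,0],0]]'
```

```text
clock: 18.45
eef_pos: [604.6, 12.4, 22.2]
eef_rot: [3.14, 0.0, 1.571]
wrist_force: [-0.1, 0.2, -0.4]
finger_gap: 94.2
finger_force: 0.0
clock: 19.45
eef_pos: [604.0, 12.6, 21.0]
eef_rot: [3.141, 0.0, 1.572]
wrist_force: [1.0, 0.5, 0.1]
finger_gap: 42.4
finger_force: 20.0
```

```bash
python3 -m creep '[[-1,[0,0,-1],0],[-1,[0,0,-3],0],[-1,[0,0,-6],0],[-1,[0,0,-9],0],[-1,[-1,0,-12],0],[-1,[-4,0,-14],0],[-1,[-8,0,-14],0],[-1,[-12,0,-14],0],[-1,[-16,-0.1,-14],0],[-1,[-20,-0.1,-14],0],[-1,[-22.6,-0.1,-14],0],[-1,[-23.8,-0.1,-14],0]]'; python3 -m creep '[[-1,[0,0,0],0],[-1,[0,0,0],0],[-1,[0,0,0],0]]'
python3 - <<'E'
from h import *
a=manip.camera('side')
cv2.imwrite('pics/h3s.png',cv2.cvtColor(a,4))
m=a.max(2)
for v in range(113,130,2):print(v,' '.join('%3d'%x for x in m[v,240:272]))
E
```

```text
clock: 20.65
eef_pos: [602.6, -227.6, 161.3]
eef_rot: [-3.141, 0.0, 1.57]
wrist_force: [-0.5, 0.4, -1.0]
finger_gap: 42.8
finger_force: 20.0
clock: 20.95
eef_pos: [603.3, -223.9, 161.1]
eef_rot: [-3.142, -0.0, 1.573]
wrist_force: [0.1, 0.7, -1.3]
finger_gap: 43.1
finger_force: 20.0
113 105 157 173 179 186 151 102 114  84  22   0  43 151 185 179 162 160 151 147 137 137 111 100 113 112  97  85  78 172 243 244 240
115 146 160 161 166 178 155 113 110  80  28  36  54  48  36  46  47  48  46  47  49  42  42  91 111 113  99  82  74 172 241 244 240
117 140 142 157 166 172 175 142 117  89  47  51  51  50  51  49  56  60  53  53  52  51  54  92 115 116  89  82  73 172 239 245 241
119 125 129 145 157 158 125  87  95  88  66  50  53  55  60  62  63  63  59  66  62  56  52  91 112 105  74  89 174 244 245 240 239
121 110 124 133 130 104  86  89  96  85  69  42  47  79  84  59  53  57  58  54  50  95  89  94 100 101 204 248 248 243 238 241 241
123  83 101 112 104  87  91  91  94  94  81  61  59  56  62  58  57  62  54  60  60  55  46  49  99 197 246 242 242 239 240 241 240
125  61  79  94  95  93  89  91  96  94  93  98  90  84  73  76  75  77  71  76  76  73  76 127 234 251 243 239 240 239 240 241 239
127  47  49  72  87  96  92  90  92  93  93  90  94  98  93  91  89  92  84  94  88  82 125 234 248 242 239 242 238 238 239 239 241
129 213  85  58  73  90  95  94  89  95  91  99  97  91  89  93  92  88  88  90  87  94 224 251 242 239 241 239 239 240 240 240 241
```

```bash
python3 -m creep '[[-1,[0,0,1],0],[-1,[0,0,3],0],[-1,[0,0,5],0],[-1,[0,0,6.3],0],[-1,[0,0,6.7],0],[-1,[0,0,6.7],0],[-1,[0,0,6.7],0]]'
python3 -m creep '[[-1,[0,0,0.2],0],[-1,[0,0,0.4],0],[-1,[0,0,0.6],0],[-1,[0,0,0.8],0],[-1,[0,0,0.9],0],[-1,[0,0,0.9],0],[-1,[0,0,0.9],0]]'
```

```text
clock: 21.7
eef_pos: [603.5, -225.5, 94.8]
eef_rot: [3.14, 0.0, 1.572]
wrist_force: [-0.4, 0.6, -1.1]
finger_gap: 42.6
finger_force: 20.0
clock: 22.4
eef_pos: [603.2, -225.4, 85.0]
eef_rot: [3.142, 0.0, 1.572]
wrist_force: [0.5, 0.2, -1.5]
finger_gap: 42.9
finger_force: 20.0
```

```bash
python3 -m creep '[[-1,[0,0,0.2],0],[-1,[0,0,0.4],0],[-1,[0,0,0.6],0],[-1,[0,0,0.8],0],[-1,[0,0,1.0],0],[-1,[0,0,1.2],0],[-1,[0,0,1.4],0],[-1,[0,0,1.4],0]]'; python3 -m creep '[[-1,[0,0,0.05],0],[-1,[0,0,0.1],0],[-1,[0,0,0.1],0]]';python3 -m creep '[[-1,[0,0,0.05],0],[-1,[0,0,0.1],0],[-1,[0,0,0.1],0]]'
```

```text
clock: 23.2
eef_pos: [603.0, -225.4, 70.6]
eef_rot: [-3.141, -0.0, 1.572]
wrist_force: [-0.2, 0.6, -1.7]
finger_gap: 42.5
finger_force: 20.0
clock: 23.5
eef_pos: [603.1, -225.4, 70.0]
eef_rot: [3.142, 0.0, 1.572]
wrist_force: [0.1, -0.5, -1.1]
finger_gap: 42.9
finger_force: 20.0
clock: 23.8
eef_pos: [603.2, -225.5, 69.0]
eef_rot: [3.141, 0.0, 1.572]
wrist_force: [0.8, 0.1, -0.8]
finger_gap: 42.9
finger_force: 20.0
```

```bash
python3 -m creep '[[-1,[0,0,0.05],0],[-1,[0,0,0.1],0],[-1,[0,0,0.1],0]]'
```

```text
clock: 24.1
eef_pos: [603.2, -225.5, 68.9]
eef_rot: [3.141, 0.0, 1.572]
wrist_force: [-4.8, 1.8, 8.2]
finger_gap: 42.8
finger_force: 20.0
```

```bash
python3 -m creep '[[1,[0,0,0],0],[1,[0,0,0],0],[1,[0,0,0],0],[1,[0,0,0],0],[1,[0,0,-2],0],[1,[0,0,-5],0],[1,[0,0,-9],0],[1,[2,0,-12],0],[1,[6,0.1,-13],0],[1,[10,0.2,-13],0],[1,[14,0.3,-13],0],[1,[18,0.4,-13],0]]'; python3 -m creep '[[1,[4,0,0],0],[1,[8,0,0],0],[1,[12,0,0],0],[1,[16,0,0],0],[1,[20,0,0],0],[1,[23.6,0,0],0],[1,[25.6,0,0],0],[1,[25.6,0,0],0],[1,[25.6,0,0],0],[1,[25.6,0,0],0]]'
python3 - <<'E'
from h import *
a=manip.camera('side');b=manip.camera('top')
cv2.imwrite('pics/i3.png',cv2.cvtColor(np.hstack([cv2.resize(a[120:280,100:276],(400,364),interpolation=2),cv2.resize(b[100:200,290:400],(400,364),interpolation=2)]),4))
E
```

```text
clock: 25.3
eef_pos: [606.8, -43.9, 198.1]
eef_rot: [3.141, -0.0, 1.571]
wrist_force: [0.4, 0.4, -0.7]
finger_gap: 94.0
finger_force: 0.0
clock: 26.3
eef_pos: [606.9, 209.5, 198.0]
eef_rot: [-3.142, 0.0, 1.571]
wrist_force: [0.5, 0.3, -0.5]
finger_gap: 93.9
finger_force: 0.0
```

View pics/i3.png

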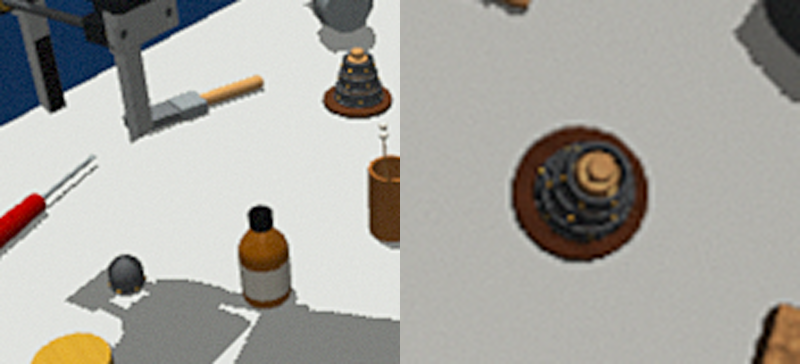

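Narrow band is home (top crop ~(590,180), side crop ~(357,75)); the cap stands at side crop (126,273).

```bash
python3 -m creep '[[1,[0,0,4],0],[1,[0,0,8],0],[1,[0,0,12],0],[1,[0,0,15],0],[1,[0,0,17],0],[1,[0,0,17.9],0],[1,[0,0,17.9],0],[1,[0,0,17.9],0]]'; python3 -m creep '[[-1,[0,0,0],0],[-1,[0,0,0],0],[-1,[0,0,0],0],[-1,[0,0,0],0],[-1,[0,0,0],0],[-1,[0,0,0],0],[-1,[0,0,0],0],[-1,[0,0,0],0],[-1,[0,0,0],0],[-1,[0,0,0],0],[-1,[0,0,0],0]]'
```

```text
clock: 27.2
eef_pos: [607.4, 210.5, 20.2]
eef_rot: [3.14, -0.0, 1.571]
wrist_force: [-0.0, 0.8, -0.8]
finger_gap: 94.3
finger_force: 0.0
clock: 28.3
eef_pos: [606.7, 210.6, 18.9]
eef_rot: [3.142, -0.0, 1.572]
wrist_force: [0.2, -0.5, -0.1]
finger_gap: 32.7
finger_force: 20.0
```

```bash
python3 -m creep '[[-1,[0,0,-1],0],[-1,[0,0,-3],0],[-1,[0,0,-6],0],[-1,[0,0,-9],0],[-1,[-1,0,-12],0],[-1,[-4,0,-14],0],[-1,[-8,0,-15],0],[-1,[-12,-0.1,-15],0],[-1,[-16,-0.1,-15],0],[-1,[-20,-0.2,-15],0],[-1,[-24,-0.2,-15],0],[-1,[-28,-0.2,-15],0]]'; python3 -m creep '[[-1,[-4,0,0],0],[-1,[-8,-0.1,0],0],[-1,[-12,-0.1,0],0],[-1,[-14.5,-0.1,0],0],[-1,[-15.6,-0.1,0],0],[-1,[-15.6,-0.1,0],0],[-1,[-15.6,-0.1,0],0],[-1,[-15.6,-0.1,0],0]]'
python3 -m creep '[[-1,[0,0,2],0],[-1,[0,0,4],0],[-1,[0,0,5],0],[-1,[0,0,5],0],[-1,[0,0,5],0]]'
python3 - <<'E'
from h import *
a=manip.camera('side')
cv2.imwrite('pics/h4.png',cv2.cvtColor(cv2.resize(a[100:180,210:300],(675,600),interpolation=2),4))
E
```

```text
clock: 29.5
eef_pos: [604.7, -71.0, 169.9]
eef_rot: [3.141, 0.0, 1.572]
wrist_force: [0.9, -0.1, -1.8]
finger_gap: 32.8
finger_force: 20.0
clock: 30.3
eef_pos: [604.4, -224.0, 169.2]
eef_rot: [3.141, -0.0, 1.573]
wrist_force: [0.3, 0.6, -0.7]
finger_gap: 32.4
finger_force: 20.0
clock: 30.8
eef_pos: [604.5, -225.1, 119.8]
eef_rot: [3.141, 0.0, 1.572]
wrist_force: [0.1, 0.9, -0.5]
finger_gap: 32.7
finger_force: 20.0
```

View pics/h4.png

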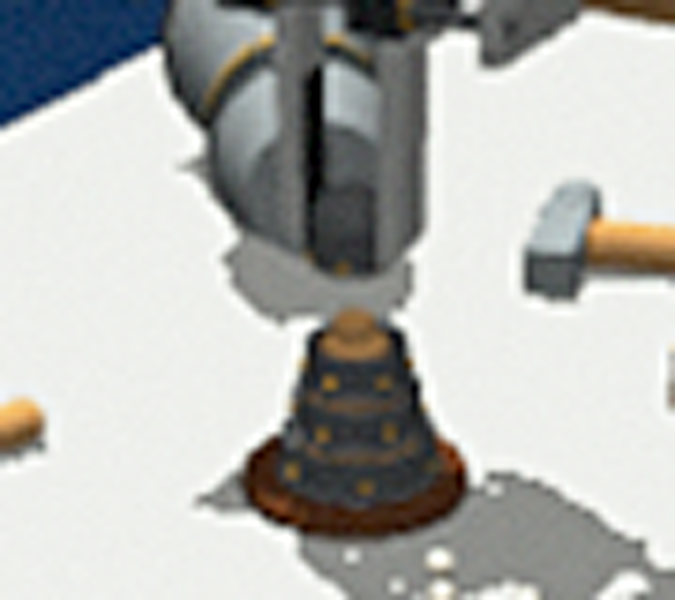

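```bash
python3 -m creep '[[-1,[0,-0.12,0],0],[-1,[0,-0.12,0],0],[-1,[0,-0.12,0],0]]'
python3 - <<'E'
from h import *
a=manip.camera('side')
m=a.max(2)
for v in list(range(121,140))+[141,142,143,144,145]:print(v,' '.join('%3d'%x for x in m[v,244:272]))
for x,y in((603.3,-225.4),(603.3,-222.4)):print(proj('side',(x,y,101)),proj('side',(x,y,78)))
E
```

```text
clock: 31.15
eef_pos: [603.0, -225.5, 119.3]
eef_rot: [3.141, 0.0, 1.572]
wrist_force: [0.2, 1.0, 0.5]
finger_gap: 32.7
finger_force: 20.0
121 107  82  88 110 118 114  85  16  13  19  78  99  93  89  93  93  92 104 109 113 105  87  73 216 251 242 241 241
122  93  88  89 115 122 114  85  27   8  23  80  96  93  92  95  94  96 106 112 114 103  86  71 215 251 242 240 240
123  90  90  94 113 114 117  92  42  11  27  83  96  95  90  94  91  93 106 106 116 107  81  70 215 252 240 242 239
124  89  92  93  99 108 111  86  34   3  20  68  90  85  83  80  81  89 108 108 122 104  89  73 214 250 240 238 239
125  89  91  92  97 109 114  91  42  20  34  64  68  63  65  61  56  75 100 110 115 109  84  73 216 251 241 241 239
126  93  99  93  98 113 115  93  38  27  50  67  69  68  70  68  64  68  96 112 120 108  86  72 214 249 241 240 241
127  94  96  90  94 109 113  91  37  50  62  70  70  72  76  73  65  56  96 111 119 105  87  71 218 250 240 239 240
128  95  94  92  96 108 112  88  39  48  60  66  64  68  78  80  63  61  91 114 114 108  90  71 215 251 244 239 239
129  99  99  89  95 109 119  93  
[... 1378 characters left out ...]
 176 208 205 214 188 145 127 143 151 150 148 124 124 129 219 255 250 243 239 239 241 239 241 240
143 246 251 231 196 238 254 255 248 185 112 108 137 142 147 138 111  88  91 139 213 245 245 241 240 239 240 239 241
144 242 241 244 246 245 250 235 129  33  83 107 110 114 118 115 117 117  68  28  90 223 249 243 239 240 240 239 240
145 241 241 241 241 244 252 200  46  62 132 149 132 118 128 130 143 162 112  36  28 193 249 244 239 241 241 240 240
(np.float64(256.9103677702647), np.float64(133.83575982297688)) (np.float64(256.9682155153582), np.float64(140.91302169330868))
(np.float64(256.39027927875134), np.float64(134.19694760552062)) (np.float64(256.4543130501922), np.float64(141.2840432926688))
```

Cap's lower edge is centred at column ~256.8, same as the peg (~256.8). Lowering.

```bash
python3 -m creep '[[-1,[0,0,0.5],0],[-1,[0,0,1],0],[-1,[0,0,1.5],0],[-1,[0,0,1.9],0],[-1,[0,0,1.9],0]]'; python3 -m creep '[[-1,[0,0,0.1],0],[-1,[0,0,0.2],0],[-1,[0,0,0.3],0],[-1,[0,0,0.4],0],[-1,[0,0,0.5],0],[-1,[0,0,0.6],0],[-1,[0,0,0.6],0]]'
```

```text
clock: 31.7
eef_pos: [602.6, -225.3, 99.0]
eef_rot: [-3.14, -0.001, 1.572]
wrist_force: [-0.7, 0.3, -0.7]
finger_gap: 32.6
finger_force: 20.0
clock: 32.4
eef_pos: [602.9, -225.4, 93.8]
eef_rot: [-3.141, -0.0, 1.572]
wrist_force: [-0.3, -0.4, 0.2]
finger_gap: 32.4
finger_force: 20.0
```

```bash
python3 -m creep '[[-1,[0,0,0.1],0],[-1,[0,0,0.2],0],[-1,[0,0,0.3],0],[-1,[0,0,0.4],0],[-1,[0,0,0.5],0],[-1,[0,0,0.5],0]]'; python3 -m creep '[[-1,[0,0,0.05],0],[-1,[0,0,0.1],0],[-1,[0,0,0.1],0]]';python3 -m creep '[[-1,[0,0,0.05],0],[-1,[0,0,0.1],0],[-1,[0,0,0.1],0]]'
```

```text
clock: 33.0
eef_pos: [602.9, -225.4, 88.8]
eef_rot: [-3.141, -0.0, 1.572]
wrist_force: [-0.5, 0.0, 0.1]
finger_gap: 32.6
finger_force: 20.0
clock: 33.3
eef_pos: [602.9, -225.4, 87.9]
eef_rot: [-3.141, -0.0, 1.572]
wrist_force: [0.3, 0.3, -0.8]
finger_gap: 32.8
finger_force: 20.0
clock: 33.6
eef_pos: [602.9, -225.4, 87.0]
eef_rot: [-3.142, -0.0, 1.572]
wrist_force: [0.7, -0.6, -1.2]
finger_gap: 32.5
finger_force: 20.0
```

```bash
python3 -m creep '[[-1,[0,0,0.05],0],[-1,[0,0,0.05],0]]';python3 -m creep '[[-1,[0,0,0.05],0],[-1,[0,0,0.05],0]]'
```

```text
clock: 33.8
eef_pos: [603.0, -225.4, 86.9]
eef_rot: [3.141, 0.0, 1.572]
wrist_force: [-2.9, 0.8, 4.5]
finger_gap: 32.6
finger_force: 20.0
clock: 34.0
eef_pos: [603.0, -225.5, 86.8]
eef_rot: [3.141, 0.0, 1.572]
wrist_force: [-3.8, 1.6, 8.8]
finger_gap: 32.7
finger_force: 20.0
```

Seated at 68 mm. Release, back off and look.

```bash
python3 -m creep '[[0.6,[0,0,-0.1],0],[0.6,[0,0,-0.1],0],[0.6,[0,0,-0.1],0],[0.6,[0,0,-0.1],0],[0.6,[0,0,-2],0],[0.6,[0,0,-5],0],[0.6,[0,0,-9],0],[0.6,[2,0,-12],0],[0.6,[6,0,-13],0],[0.6,[10,0,-13],0],[0.6,[14,0,-13],0],[0.6,[18,0,-13],0]]'; python3 -m creep '[[0.6,[0,0,0],0],[0.6,[0,0,0],0]]'
python3 - <<'E'
from h import *
a=manip.camera('side');b=manip.camera('top')
cv2.imwrite('pics/f1.png',cv2.cvtColor(np.hstack([cv2.resize(a[110:210,190:300],(400,364),interpolation=2),cv2.resize(b[100:200,290:400],(400,364),interpolation=2)]),4))
cv2.imwrite('pics/f2.png',cv2.cvtColor(a,4))
E
```

```text
clock: 35.2
eef_pos: [602.5, -43.9, 216.0]
eef_rot: [3.141, 0.0, 1.572]
wrist_force: [-0.0, 0.3, -0.1]
finger_gap: 75.5
finger_force: 0.0
clock: 35.4
eef_pos: [602.8, -45.1, 216.0]
eef_rot: [3.142, 0.0, 1.573]
wrist_force: [-0.4, -0.2, 0.5]
finger_gap: 75.3
finger_force: 0.0
```

View pics/f1.png

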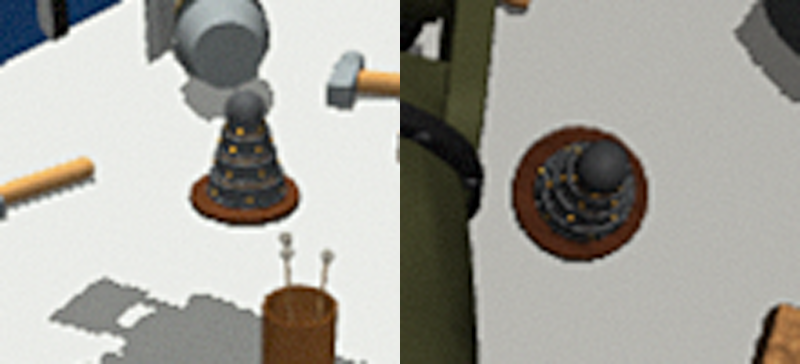

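View pics/f2.png

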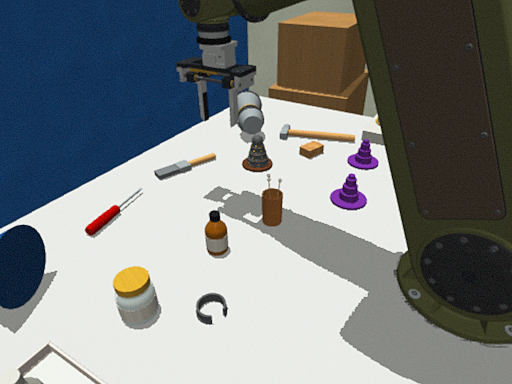

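The stack is complete and upright at side pixel (257,150), cap on top. The bottle (216,234), jar (136,297), cup (272,207) and split band (211,307) have not moved.

```bash
python3 -c "
from cell import manip
print(manip.sign_off())"
```

```text
the job is handed in; nothing more can be done
None
```

The arm guard is assembled on the wooden mount and handed in at about 35 s: wide, middle and narrow bands, then the cap, each lowered until it touched its seat and all upright in the final pictures, with the split band, bottle, jar and swab cup left where they stood.

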